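Stack the keyed bar rest on the lathe bench

ROBOT

A 6-joint arm with a two-finger parallel gripper is mounted at the origin on the work surface. World frame = base frame: x ahead of the robot, y to its left, z up, the work surface at z = 0. Lengths are in mm, angles in rad, forces in N, time in s.
With the tool pointing down it reaches from about 250 to 775 mm from the base axis. Payload 4 kg.
Tool frame: the origin (TCP) lies midway between the tips of the shut fingers; the grasp point (between the pads) lies 19 mm behind it; z points along the fingers, x is the direction in which the jaws open and shut, and the axes are right-handed (so a half turn about z gives the same grasp; the last joint's range is limited). The gripper opens to 85 mm and grips with 20 to 120 N. Pads are 22 mm wide; open, the fingers measure 114 mm over their backs; the gripper's body (76 mm by 85 mm) begins 54 mm behind the grasp point. The pads swing forward as they close: fully open they stand 13 mm farther back than shut.
Start: joints at [-1.392, 0.087, 1.371, -0, 1.684, -0.103], TCP at [152.943, -528.324, 231.341] pointing down, gripper open.
Joint ranges: [-3.1, 3.1], [-0.76, 2.03], [0.27, 2.55], [-1.08, 4.22], [0.17, 2.65], [-2.57, 2.57]. Speed limits (rad/s): [2.79, 2.79, 3.14, 3.14, 3.14, 3.14].

INTERFACE

Orientations are given as a unit quaternion [w, x, y, z].
In Python, from rig import sensors, viewer, finish_job gives the robot as it stands.
- The arm moves only by the shell command python3 -m creep 'ROWS' [FORCE]. ROWS is text: rows parted by semicolons, each of 7 numbers parted by spaces: the shift along the tool's x, y, z in mm, then the turn, a rotation vector about the tool's x, y, z in degrees, then the opening, from 0 (shut) to 1 (fully open). In form: x y z rx ry rz hand; .... A call has 1 to 5 rows; each row is the pose to reach, as a shift and turn from the pose measured when the call began, along the tool's axes at that moment; what a row does not reach only later rows make up. A row lasts 1/8 s, in which the tool goes at most 62.5 mm and 10.7 degrees, less where a joint would pass 70% of its speed; a pose out of reach is approached as far as the arm can. A call with a gripper value outside its range is refused whole. The fingers move at their own pace and stop on an object; FORCE is the grip in N (left out, the last holds). Time passes only in rows, so rows that repeat a pose let the fingers close. It gives the time, the measured TCP pose, the force and the opening at its end, in the units of the state.
- sensors.sense(): the state, without advancing time (a new reading comes with each control period).
- viewer.snapshot(name): name is "scene" or "top"; returns a dict with "img" (480x640x3 uint8, red, green, blue), "K" (3x3 intrinsics, pixels), "k1" (the pictures are not rectified: a ray, as slopes to the right and down, at radius r is drawn at 1 + k1 r^2 times it, then the intrinsics apply), "extrinsics" (4x4, takes a point from camera to world coordinates). Camera axes: x right, y down, z forward; pixel columns grow to the right and rows downward; lengths in mm; the calibration is good to about 2 mm. A picture is of the moment at which its call begins. There is no depth.
- finish_job(): hands the job in, once; it reports no verdict.
The state is a dict: "clock": time; "joints": joint angles; "dq": joint speeds; "joint_torque": joint torques, N m; "eef_pos": TCP position; "orientation": TCP orientation; "force": force on the tool from outside, world axes, zero at the start; "moment": the same for the moment, N m; "opening": finger opening in mm.
Only numpy, scipy, OpenCV 4.12 (cv2) and the standard library are available. Lean on these libraries where they do the work, as an engineer would, in place of code of your own. Each camera call takes 0.05 s, during which the arm holds its last target. There are 200 camera calls.

TASK

Build up the bar rest on the bench: set the full-size slotted aluminium spacer on the grey foot that is bolted to the bench, then the twin-roller head on the spacer, so that the rib under each part drops fully into the slot of the part below. Leave the stack upright with its ends roughly flush, one part squarely above the other; the smaller slotted spacer and the plain block are not part of it.

Things in the scene. Friction and masses are not known exactly. Their poses are not given: they have to be found in the camera images.
- base: Grey foot bolted to the bench, 60 mm high: flange 130 (x) x 110 (y) x 12 mm, bolt head near each corner, under a block 84 (x) x 56 (y) mm. In its top a slot 50 mm wide (in x), 14 mm deep, runs along y, open at both ends, between 17 mm walls. Origin: centre of the underside, on the bench; z up. A part seated on its walls has its origin 48 mm above this one.
- spacer: Loose bare aluminium block, 0.45 kg, 84 (x) x 56 (y) x 52 mm high. Stands on a rib 30 mm wide (in x), 12 mm high, full length along y; top slot as the foot's. Grip the end faces (y = +-28 mm, solid to 38 mm up). Origin: centre of rib's underside; z up. Half a turn is no matter. A part seated on it has its origin 40 mm above this one. Bystanders: a 54 x 38 mm copy, a plain block.
- cap: Loose roller head, 0.55 kg, 84 (x) x 56 (y) x 63 mm high: aluminium block to 40 mm up, then two steel rollers, 22 mm diameter, lying along y at x = +-21 mm between 4 mm cheeks 60 mm up. Stands on a rib like the spacer's: 30 mm wide (in x), 12 mm high, along y. Grip the end faces (y = +-28 mm), best 25 mm up or more. Origin: centre of rib's underside; z up. Half a turn is no matter.
Not all that is in view belongs to the job. Leave any red look-alike of the spacer alone. Leave any black look-alike of the cap alone.

How it is judged (in metres and radians):
On the way, in this order (a step that is already met when the one before it is completed fails the run):
1. the spacer sits on the foot with its rib down in the slot (z of spacer in the frame of base between 0.043 and 0.053 m and x of spacer in the frame of base between -0.014 and 0.014 m and y of spacer in the frame of base between -0.018 and 0.018 m and angle between the y axis of spacer and the y axis of base, either way round below 0.3 rad and angle between spacer's own z axis and vertical below 0.1 rad), for 0.2 s.
2. the roller head sits on the spacer with its rib down in the slot (z of cap in the frame of spacer between 0.035 and 0.045 m and x of cap in the frame of spacer between -0.014 and 0.014 m and y of cap in the frame of spacer between -0.018 and 0.018 m and angle between the y axis of cap and the y axis of spacer, either way round below 0.3 rad and angle between cap's own z axis and vertical below 0.1 rad), for 0.2 s.
At the end, for the whole second after the job is handed in: Spacer seated on the foot and roller head on the spacer: each within 5 mm of its seated height, 14 mm across and 18 mm along the slot of the part below, within 0.3 rad of it in yaw (half a turn allowed), tilted under 0.1 rad, released and at rest (all of step 1 and all of step 2 and linear speed of each of spacer, cap below 0.02 m/s and contact force between the fingers and spacer below 0.2 N and contact force between the fingers and cap below 0.2 N); the robot touches nothing.
It also fails if it takes over 59 s, if anything falls off the work surface, if the arm or the gripper's body presses on something with over 40 N, if the wrist force passes 120 N, or if a joint passes its speed limit or range.

## Working session

There is one attempt and no reset: what is moved stays moved. The work goes in short steps, Python scripts to look and compute and a shell command to move; the robot and the scene stay as the last step left them, time stands still between calls to the robot, and variables do not carry over. Pictures are saved under pics/ and viewed, about 8 in all and at most 12, crops included, and the job is handed in when it is done.

```bash
mkdir -p pics
cat > h.py <<'E'
import numpy as np, cv2
from rig import sensors, viewer, finish_job
def snap(n,f=None):
    d=viewer.snapshot(n)
    if f: cv2.imwrite('pics/'+f,d['img'][:,:,::-1])
    return d
def ray(d,u,v,z):
    "pixel -> world point at height z"
    K,k1,E=np.array(d['K']),d['k1'],np.array(d['extrinsics'])
    s=cv2.undistortPoints(np.array([[[u,v]]],float),K,np.array([k1,0,0,0,0.]))[0,0]
    r=E[:3,:3]@[s[0],s[1],1]; c=E[:3,3]
    return c+r*(z-c[2])/r[2]
def proj(d,P):
    E=np.array(d['extrinsics']);W=np.linalg.inv(E)
    return cv2.projectPoints(np.array(P,float).reshape(-1,3),cv2.Rodrigues(W[:3,:3])[0],W[:3,3],np.array(d['K']),np.array([d['k1'],0,0,0,0.]))[0][:,0]
E
python3 - <<'E'
from h import *
for n in('scene','top'):
    d=snap(n,n+'0.png');print(n,np.round(d['extrinsics'],3).tolist(),d['K'],d['k1'])
print(sensors.sense())
E
```

```text
scene [[-0.042, 0.733, -0.679, 1205.384], [0.999, 0.044, -0.014, -41.005], [0.02, -0.679, -0.734, 765.706], [0.0, 0.0, 0.0, 1.0]] [[500.49003929   0.         320.93490579]
 [  0.         500.49003929 245.51810327]
 [  0.           0.           1.        ]] -0.11380882304072132
top [[-0.01, -0.988, 0.152, 354.196], [-1.0, 0.008, -0.015, -29.9], [0.013, -0.152, -0.988, 1082.613], [0.0, 0.0, 0.0, 1.0]] [[592.64972264   0.         323.3497158 ]
 [  0.         592.64972264 235.08549966]
 [  0.           0.           1.        ]] -0.16531735152044272
{'clock': 0.1, 'joints': array([-1.39207953e+00,  8.78996917e-02,  1.37214483e+00,  3.81317523e-05,
        1.68363423e+00, -1.03095551e-01]), 'dq': array([ 0.0005254 , -0.0014643 , -0.0040589 ,  0.00089001,  0.00012924,
        0.0024956 ]), 'joint_torque': array([ 2.67004696e-03, -3.53010607e+01, -3.14220500e+01, -6.59347393e-05,
        7.90140097e-03,  1.63055438e-05]), 'eef_pos': array([ 152.8791745 , -527.83657546,  230.22487861]), 'orientation': array([-7.23032870e-04,  7.99405923e-01, -6.00790381e-01, -7.52017991e-04]), 'force': array([0.16477732, 0.6933082 , 0.39911892]), 'moment': array([-0.03600586,  0.02939838, -0.00895088]), 'opening': 85.25751308987277}
```

View pics/top0.png

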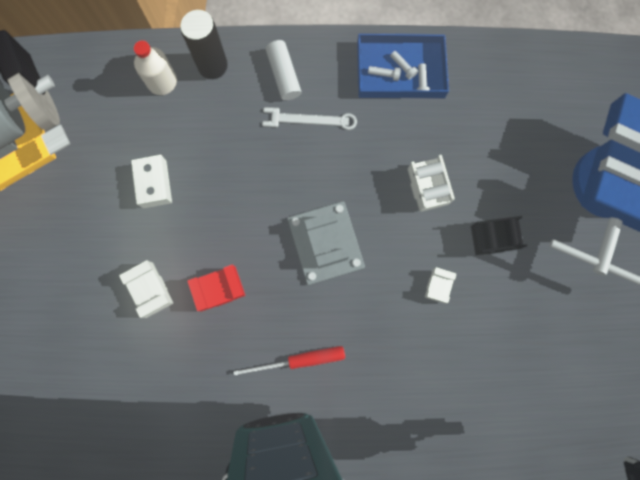

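View pics/scene0.png

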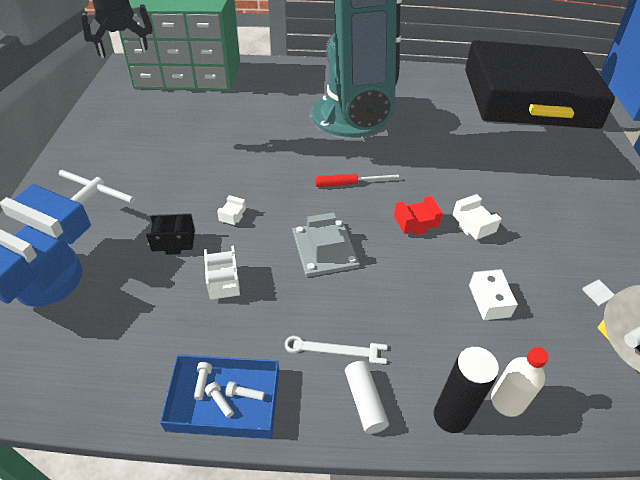

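Top view: foot at about (327,243), full-size spacer (147,289) beside the red look-alike (215,288), cap (432,183), small copy (441,285), plain block (152,181), black look-alike (498,236). Zooming in on the three parts for corners.

Run:
```python
import cv2,numpy as np
t=cv2.imread('pics/top0.png');s=cv2.imread('pics/scene0.png')
def c(im,u,v):
    a=cv2.resize(im[v-38:v+37,u-50:u+50],None,fx=4,fy=4,interpolation=cv2.INTER_CUBIC)
    for i in range(0,100,10):
        cv2.putText(a,str(u-50+i),(i*4,8),0,.3,(0,255,255));cv2.line(a,(i*4,10),(i*4,14),(0,255,255))
    for i in range(0,75,10):
        cv2.putText(a,str(v-38+i),(0,i*4+4),0,.3,(0,255,255));cv2.line(a,(20,i*4),(24,i*4),(0,255,255))
    return a
cv2.imwrite('pics/z1.png',np.vstack([np.hstack([c(t,150,289),c(t,432,183)]),np.hstack([c(t,327,243),c(s,477,215)])]))
```

```text
(no output)
```

View pics/z1.png

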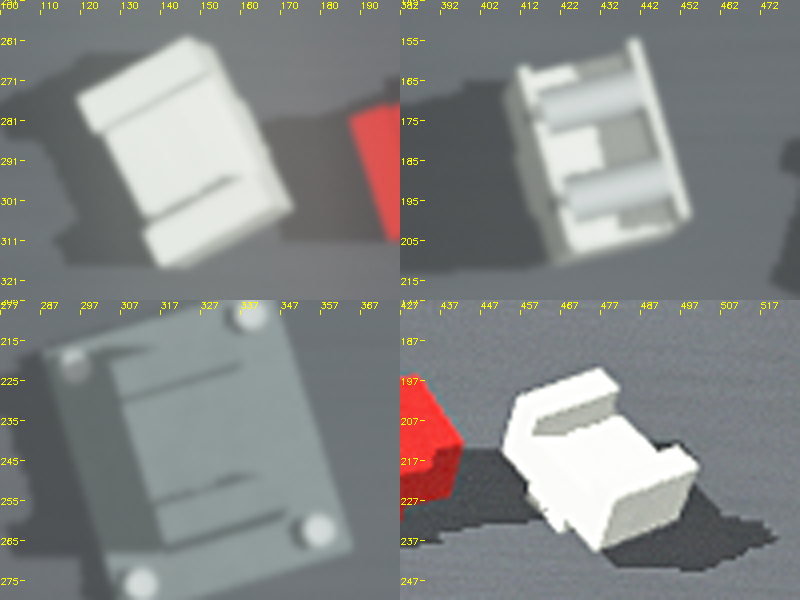

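```bash
cat > est.py <<'E'
from h import *
d=snap('top'); s=snap('scene')
def P(px,z): return np.array([ray(d,*p,z)[:2] for p in px])
def rep(n,c,yv):
    print(n,'c',np.round(c,1),'y-axis deg',round(np.degrees(np.arctan2(yv[1],yv[0]))%180,1))
A,B,C=P([(119.5,275.5),(146.75,260.25),(141.25,318)],52)
rep('spacer',(B+C)/2,B-A);rep('  x+90',(B+C)/2,(np.array([[0,-1],[1,0]])@(C-A)));print(np.linalg.norm(B-A),np.linalg.norm(C-A))
B,D,A=P([(442,154.5),(454.5,198.5),(412,161.5)],60)
rep('cap',(A+D)/2,B-A);rep('  x+90',(A+D)/2,(np.array([[0,-1],[1,0]])@(D-B)));print(np.linalg.norm(B-A),np.linalg.norm(D-B))
A,C=P([(304.5,219.25),(318.25,267.5)],60); xv=(C-A)/np.linalg.norm(C-A); yv=np.array([-xv[1],xv[0]])
rep('base',(A+C)/2+28*yv,yv);print(np.linalg.norm(A-C))
b=P([(295.75,220.5),(340,208.75),(357,262.5),(312,275.75)],16);rep('bolts',b.mean(0),b[1]-b[0]+b[2]-b[3]);print(np.round(b,1).tolist())
E
python3 est.py
```

```text
spacer c [419.6 271. ] y-axis deg 118.9
  x+90 c [419.6 271. ] y-axis deg 119.1
55.84202113235794 85.50236001085102
cap c [ 609.8 -242.9] y-axis deg 103.4
  x+90 c [ 609.8 -242.9] y-axis deg 103.0
56.88530763365245 83.55795824703468
base c [504.8 -51.2] y-axis deg 105.3
88.2300068832033
bolts c [506.2 -50.9] y-axis deg 105.3
[[545.7, 4.3], [567.0, -77.0], [467.6, -106.3], [444.3, -24.7]]
```

```bash
cat > go.py <<'E'
# python3 go.py x y z yaw : shift/turn in tool axes to world target (yaw of tool x, deg, mod 180)
import sys
from h import *
from scipy.spatial.transform import Rotation as R
def go(x,y,z,yaw):
    s=sensors.sense();q=s['orientation'];r=R.from_quat(np.r_[q[1:],q[0]])
    m=r.as_matrix();cur=np.degrees(np.arctan2(m[1,0],m[0,0]))
    dy=(yaw-cur+90)%180-90
    a=np.radians(cur+dy);X=[np.cos(a),np.sin(a),0];T=np.c_[X,np.cross([0,0,-1],X),[0,0,-1]]
    print('shift',np.round(r.inv().apply(np.array([x,y,z])-s['eef_pos']),1),'rot',np.round(np.degrees((r.inv()*R.from_matrix(T)).as_rotvec()),1),
     'at',np.round(s['eef_pos'],1),'yaw',round(cur,1),'t',s['clock'],'j',np.round(s['joints'],2),'F',np.round(s['force'],1),'op',round(s['opening'],1))
if __name__=='__main__': go(*map(float,sys.argv[1:]))
E
python3 go.py 450 -150 200 119; python3 go.py 420 271 150 119
```

```text
shift [-280.4 -390.5   31. ] rot [ -0.    0.1 -12.9] at [ 152.9 -528.   230.6] yaw -73.9 t 0.2 j [-1.39  0.09  1.37  0.    1.68 -0.1 ] F [-0.6  0.3  1.4] op 85.6
shift [-693.1 -478.7   81.6] rot [ -0.    0.1 -12.9] at [ 152.9 -528.   230.6] yaw -73.9 t 0.2 j [-1.39  0.09  1.37  0.    1.68 -0.1 ] F [-0.6  0.3  1.4] op 85.6
```

```bash
python3 -m creep '-35 -50 10 0 0 0 1;-70 -100 20 0 0 -5 1;-105 -150 30 0 0 -10 1;-140 -195 30 0 0 -12.9 1;-175 -243 30 0 0 -12.9 1'; python3 -m creep '-35 -48 0 0 0 0 1;-70 -97 0 0 0 0 1;-105 -147 0 0 0 0 1;-150 -180 0 0 0 0 1;-200 -200 0 0 0 0 1'; python3 go.py 420 271 120 119
```

```text
clock: 0.82
eef_pos: [338.3, -290.6, 200.6]
orientation: [-0.001, 0.862, -0.507, -0.0]
force: [1.3, -0.3, 0.5]
opening: 85.4
clock: 1.45
eef_pos: [416.3, -16.6, 200.7]
orientation: [-0.001, 0.862, -0.507, -0.001]
force: [0.9, -0.6, -0.1]
opening: 85.3
shift [-249.5 -142.9   81.2] rot [-0.   0.1  0.1] at [416.3 -16.6 200.7] yaw -60.9 t 1.45 j [-0.18 -0.21  1.71  0.    1.64  0.89] F [ 0.9 -0.6 -0.1] op 85.3
```

```bash
python3 -m creep '-50 -29 10 0 0 0 1;-100 -57 30 0 0 0 1;-150 -86 50 0 0 0 1;-200 -115 70 0 0 0 1;-249.5 -143 81 0 0 0 1'; python3 -m creep '0 0 0 0 0 0 1'; python3 go.py 420 271 6 119
python3 - <<'E'
from h import *
d=snap('scene','a.png');t=snap('top','b.png')
o=[]
from math import radians as r
def ov(d,c,a,z,hx=42,hy=28):
    y=np.array([np.cos(r(a)),np.sin(r(a))]);x=np.array([y[1],-y[0]])
    P=[[*(np.array(c)+i*hx*x+j*hy*y),z] for i,j in((1,1),(1,-1),(-1,-1),(-1,1))]
    im=np.ascontiguousarray(d['img'][:,:,::-1]);cv2.polylines(d['img'],[np.int32(np.round(proj(d,P)*16))],True,(0,160,0),1,0,4)
for D in(d,t):
    ov(D,(419.6,271),119,52);ov(D,(609.8,-242.9),103.2,40);ov(D,(505.5,-51),105.3,60)
def c(D,u,v): return cv2.resize(D['img'][v-38:v+37,u-50:u+50,::-1],None,fx=4,fy=4,interpolation=cv2.INTER_CUBIC)
cv2.imwrite('pics/z2.png',np.vstack([np.hstack([c(d,477,215),c(d,222,270)]),np.hstack([c(d,325,245),c(t,150,289)])]))
E
```

```text
clock: 2.08
eef_pos: [419.1, 272.7, 118.8]
orientation: [0.0, 0.862, -0.507, -0.001]
force: [0.5, -0.3, 0.5]
opening: 85.8
clock: 2.2
eef_pos: [417.6, 275.5, 117.2]
orientation: [0.001, 0.863, -0.504, -0.002]
force: [-0.5, -0.7, 0.6]
opening: 85.3
shift [  5.4  -0.3 111.1] rot [0.2 0.1 0.4] at [417.6 275.5 117.2] yaw -60.6 t 2.2 j [0.47 0.03 1.66 0.   1.46 1.53] F [-0.5 -0.7  0.6] op 85.3
```

View pics/z2.png

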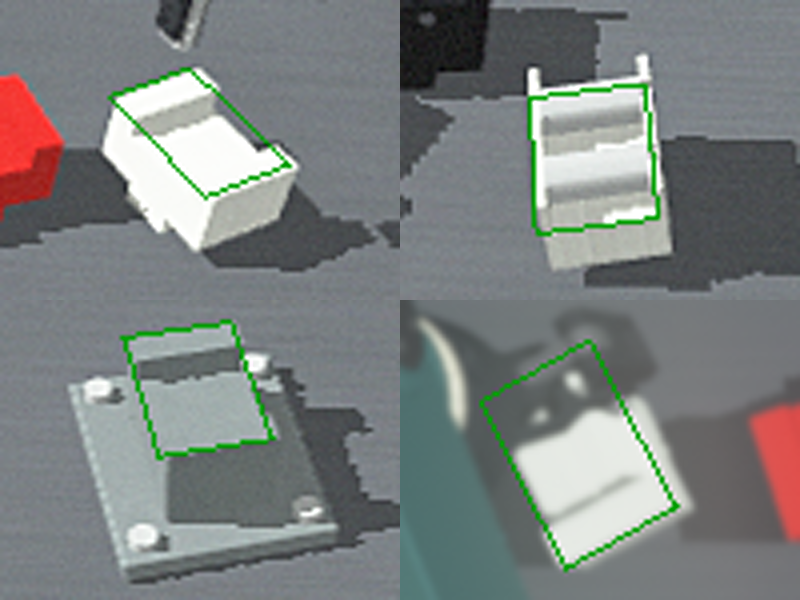

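Outlines from the top-view estimate match the scene view within about 2 mm for spacer, cap and foot. Descending.

```bash
python3 -m creep '4 0 20 0 0 0.4 1;5.4 0 45 0 0 0.4 1;5.4 0 70 0 0 0.4 1;5.4 0 90 0 0 0.4 1;5.4 0 90 0 0 0.4 1'; python3 go.py 420 271 6 119
```

```text
clock: 2.92
eef_pos: [420.1, 266.0, 27.0]
orientation: [0.002, 0.86, -0.51, -0.002]
force: [-0.4, -0.6, 0.7]
opening: 85.4
shift [-4.5 -2.4 21. ] rot [ 0.4  0.  -0.3] at [420.1 266.   27. ] yaw -61.3 t 2.925 j [0.45 0.11 1.77 0.   1.27 1.52] F [-0.4 -0.6  0.7] op 85.4
```

```bash
python3 -m creep '-3 -1 10 0 0 0 1;-3 -1 19 0 0 0 1;-3 -1 19 0 0 0 1'; python3 go.py 420 271 6 119;python3 - <<'E'
from h import *
d=snap('scene');c=d['img'][150:270,400:560,::-1];cv2.imwrite('pics/c.png',cv2.resize(c,None,fx=4,fy=4))
E
python3 go.py 420 271 6 119
```

```text
clock: 3.3
eef_pos: [418.9, 268.7, 7.4]
orientation: [0.003, 0.86, -0.51, -0.002]
force: [1.0, -0.7, -0.4]
opening: 85.4
shift [-1.5 -2.   1.3] rot [ 0.4  0.  -0.3] at [418.9 268.7   7.4] yaw -61.3 t 3.3 j [0.46 0.14 1.78 0.   1.23 1.53] F [ 1.  -0.7 -0.4] op 85.4
shift [-1.5 -1.6  1.8] rot [ 0.4  0.  -0.3] at [419.3 268.9   7.8] yaw -61.3 t 3.35 j [0.46 0.14 1.78 0.   1.23 1.53] F [ 0.3 -0.5 -0.4] op 85.3
```

View pics/c.png

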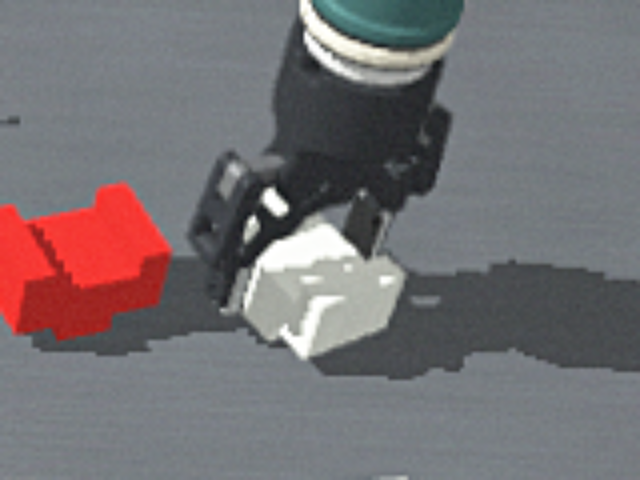

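Fingers straddle the spacer's end faces, clear of the red block. Closing.

```bash
python3 -m creep '0 0 0 0 0 0 0.7;0 0 0 0 0 0 0.6;0 0 0 0 0 0 0.4;0 0 0 0 0 0 0.3;0 0 0 0 0 0 0.3' 60; python3 -m creep '0 0 0 0 0 0 0.3;0 0 0 0 0 0 0.3'; python3 go.py 505.5 -51 120 105.3
```

```text
clock: 3.98
eef_pos: [419.9, 269.8, 8.9]
orientation: [0.002, 0.86, -0.51, -0.002]
force: [-1.3, 2.0, 5.6]
opening: 54.8
clock: 4.22
eef_pos: [419.9, 269.8, 8.9]
orientation: [0.001, 0.86, -0.51, -0.002]
force: [0.3, 1.4, 2.7]
opening: 54.9
shift [ 322.4   79.3 -111.3] rot [ 0.3  0.1 13.4] at [419.9 269.8   8.9] yaw -61.3 t 4.225 j [0.46 0.14 1.78 0.   1.23 1.53] F [0.3 1.4 2.7] op 54.9
```

```bash
python3 -m creep '0 0 -15 0 0 0 0.3;0 0 -45 0 0 0 0.3;0 0 -80 0 0 0 0.3;0 0 -115 0 0 0 0.3;0 0 -130 0 0 0 0.3'; python3 go.py 505.5 -51 140 105.3
python3 - <<'E'
from h import *
d=snap('scene');c=d['img'][100:260,380:590,::-1];cv2.imwrite('pics/d.png',cv2.resize(c,None,fx=3,fy=3))
E
```

```text
clock: 4.85
eef_pos: [421.3, 269.9, 141.0]
orientation: [0.0, 0.86, -0.51, -0.001]
force: [0.7, -0.3, -3.8]
opening: 54.8
shift [322.   79.9   0.9] rot [ 0.1  0.  13.4] at [421.3 269.9 141. ] yaw -61.3 t 4.85 j [0.46 0.01 1.63 0.   1.5  1.53] F [ 0.7 -0.3 -3.8] op 54.8
```

View pics/d.png

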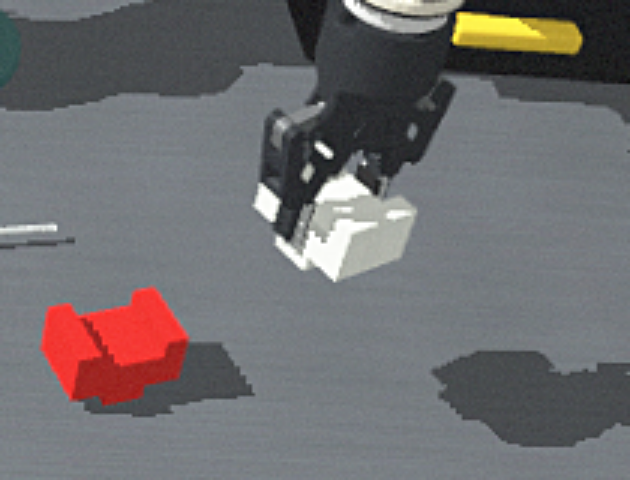

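Spacer is held level in the air (around full-image (500,175)), red block untouched. Carrying it over the foot.

```bash
python3 -m creep '40 10 0 0 0 0 0.3;90 23 0 0 0 4 0.3;145 36 0 0 0 8 0.3;200 50 0 0 0 12 0.3;255 64 0 0 0 13.4 0.3'; python3 go.py 505.5 -51 130 105.3
```

```text
clock: 5.52
eef_pos: [486.9, 13.9, 139.9]
orientation: [0.001, 0.794, -0.607, -0.002]
force: [2.2, 0.2, -2.9]
opening: 55.0
shift [67.6 -1.   9.8] rot [ 0.2  0.1 -0.1] at [486.9  13.9 139.9] yaw -74.8 t 5.525 j [-0.09 -0.01  1.66  0.    1.5   1.22] F [ 2.2  0.2 -2.9] op 55.0
```

```bash
python3 -m creep '30 0 5 0 0 0 0.3;55 -1 10 0 0 0 0.3;67.6 -1 20 0 0 0 0.3;67.6 -1 40 0 0 0 0.3;67.6 -1 50 0 0 0 0.3'; python3 -m creep '0 0 0 0 0 0 0.3'; python3 go.py 505.5 -51 57 105.3
python3 - <<'E'
from h import *
d=snap('scene');a=d['img'][140:300,240:400,::-1];d=snap('top');c=d['img'][170:330,250:410,::-1];cv2.imwrite('pics/e.png',cv2.resize(np.hstack([a,c]),None,fx=2.5,fy=2.5))
E
```

```text
clock: 6.15
eef_pos: [503.7, -50.4, 87.1]
orientation: [0.002, 0.794, -0.607, -0.004]
force: [-0.4, 0.9, -4.4]
opening: 55.0
clock: 6.28
eef_pos: [502.5, -49.6, 85.5]
orientation: [0.002, 0.795, -0.607, -0.006]
force: [0.3, -0.4, -3.0]
opening: 55.1
shift [ 2.3 -2.8 28.5] rot [ 0.6  0.3 -0. ] at [502.5 -49.6  85.5] yaw -74.7 t 6.275 j [-0.21  0.07  1.68  0.    1.4   1.09] F [ 0.3 -0.4 -3. ] op 55.1
```

View pics/e.png

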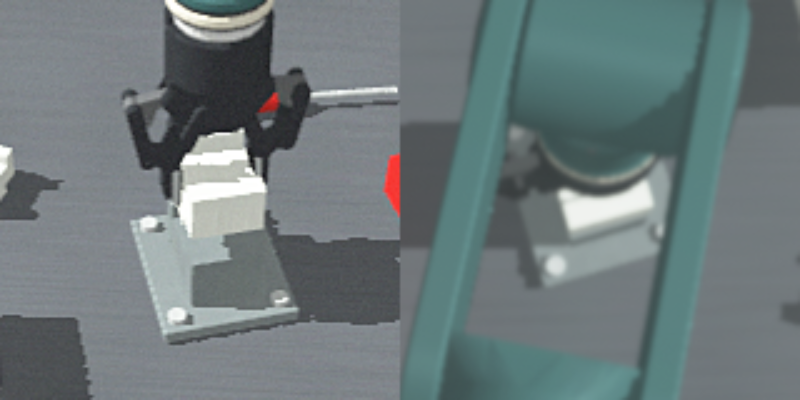

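Spacer sits squarely above the foot in both views. Lowering slowly.

```bash
python3 -m creep '2 -2.5 6 0.5 0.3 0 0.3;2.3 -2.8 12 0.6 0.3 0 0.3;2.3 -2.8 18 0.6 0.3 0 0.3;2.3 -2.8 22 0.6 0.3 0 0.3;2.3 -2.8 24 0.6 0.3 0 0.3'; python3 go.py 505.5 -51 57 105.3
```

```text
clock: 7.0
eef_pos: [506.3, -51.2, 62.3]
orientation: [-0.001, 0.795, -0.607, 0.001]
force: [-0.1, -0.3, -3.6]
opening: 54.9
shift [-0.4  0.7  5.3] rot [-0.1 -0.  -0. ] at [506.3 -51.2  62.3] yaw -74.7 t 7.0 j [-0.21  0.09  1.71  0.    1.34  1.09] F [-0.1 -0.3 -3.6] op 54.9
```

```bash
python3 -m creep '0 0 2 0 0 0 0.3;0 0 3.5 0 0 0 0.3;0 0 5 0 0 0 0.3;0 0 5 0 0 0 0.3'; python3 go.py 505.5 -51 57 105.3
```

```text
clock: 7.5
eef_pos: [506.3, -51.2, 57.4]
orientation: [-0.001, 0.795, -0.607, 0.001]
force: [0.5, 0.4, -3.7]
opening: 54.5
shift [-0.4  0.7  0.4] rot [-0.1 -0.  -0. ] at [506.3 -51.2  57.4] yaw -74.7 t 7.5 j [-0.21  0.1   1.71  0.    1.33  1.09] F [ 0.5  0.4 -3.7] op 54.5
```

```bash
python3 -m creep '0 0 1 0 0 0 0.3;0 0 2 0 0 0 0.3'; python3 -m creep '0 0 1 0 0 0 0.3;0 0 1 0 0 0 0.3'; python3 go.py 505.5 -51 57 105.3
```

```text
clock: 7.75
eef_pos: [506.5, -51.2, 56.9]
orientation: [-0.001, 0.795, -0.607, 0.001]
force: [-3.4, 0.5, 9.0]
opening: 55.0
clock: 8.0
eef_pos: [506.5, -51.2, 57.0]
orientation: [-0.001, 0.795, -0.607, 0.001]
force: [-3.3, 1.0, 5.6]
opening: 55.0
shift [-0.5  0.9 -0. ] rot [-0.1 -0.  -0. ] at [506.5 -51.2  57. ] yaw -74.7 t 8.0 j [-0.21  0.1   1.71  0.    1.33  1.09] F [-3.3  1.   5.6] op 55.0
```

Contact at exactly the expected seated height. Releasing and rising.

```bash
python3 -m creep '0 0 0 0 0 0 0.6;0 0 0 0 0 0 1;0 0 0 0 0 0 1;0 0 0 0 0 0 1;0 0 0 0 0 0 1';python3 -m creep '0 0 -15 0 0 0 1;0 0 -40 0 0 0 1;0 0 -70 0 0 0 1;0 0 -110 0 0 0 1;0 0 -140 0 0 0 1'; python3 go.py 609.8 -242.9 160 103.2
```

```text
clock: 8.62
eef_pos: [506.6, -51.3, 56.9]
orientation: [-0.001, 0.795, -0.607, 0.001]
force: [0.6, -0.4, 0.1]
opening: 85.6
clock: 9.25
eef_pos: [506.9, -51.4, 200.3]
orientation: [-0.002, 0.795, -0.607, 0.003]
force: [-0.3, -0.3, 0.1]
opening: 85.6
shift [211.7 -48.6  41.1] rot [-0.3 -0.1  2.1] at [506.9 -51.4 200.3] yaw -74.7 t 9.25 j [-0.21  0.    1.52  0.    1.61  1.09] F [-0.3 -0.3  0.1] op 85.6
```

```bash
python3 -m creep '45 -10 5 0 0 0 1;95 -22 10 0 0 1 1;145 -33 20 0 0 2 1;190 -43 30 0 0 2 1;211.7 -48.6 40 0 0 2 1';python3 -m creep '0 0 0 0 0 0 1'; python3 go.py 609.8 -242.9 10 103.2
python3 - <<'E'
from h import *
d=snap('scene');a=d['img'][140:300,240:400,::-1];b=d['img'][160:320,140:300,::-1];cv2.imwrite('pics/f.png',cv2.resize(np.hstack([a,b]),None,fx=2.5,fy=2.5))
E
```

```text
clock: 9.88
eef_pos: [610.6, -245.5, 161.5]
orientation: [-0.002, 0.783, -0.622, 0.003]
force: [0.2, 0.4, 0.2]
opening: 85.7
clock: 10.0
eef_pos: [610.4, -246.7, 160.6]
orientation: [-0.001, 0.783, -0.622, 0.002]
force: [-0.9, -1.0, -0.6]
opening: 85.6
shift [ -4.1   0.5 150.6] rot [-0.3 -0.1 -0.2] at [ 610.4 -246.7  160.6] yaw -77.0 t 10.0 j [-0.47  0.35  1.2   0.    1.59  0.87] F [-0.9 -1.  -0.6] op 85.6
```

View pics/f.png

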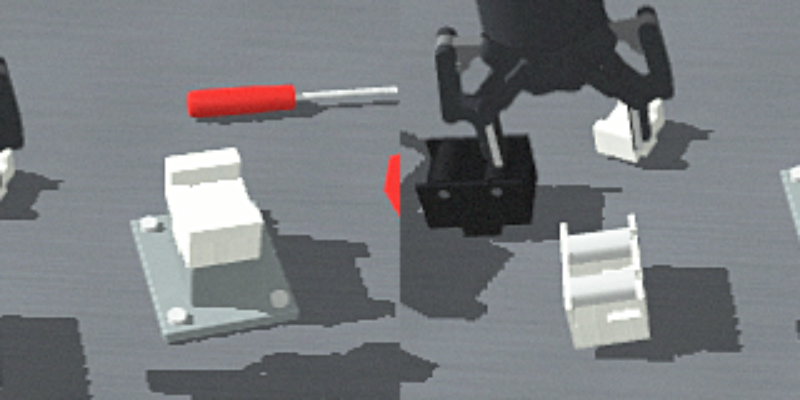

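Spacer is seated on the foot (left panel), cap stands free. Descending on the cap.

```bash
python3 -m creep '-2 0 20 -0.3 0 -0.2 1;-4 0.5 45 -0.3 0 -0.2 1;-4 0.5 70 -0.3 0 -0.2 1;-4 0.5 85 -0.3 0 -0.2 1;-4 0.5 90 -0.3 0 -0.2 1'; python3 -m creep '0 0 0 0 0 0 1'; python3 go.py 609.8 -242.9 11 103.2
```

```text
clock: 10.68
eef_pos: [609.0, -241.3, 70.3]
orientation: [0.001, 0.784, -0.62, 0.0]
force: [-0.4, -0.2, 0.3]
opening: 85.5
clock: 10.8
eef_pos: [609.2, -241.2, 70.8]
orientation: [0.001, 0.784, -0.62, 0.001]
force: [-0.5, 0.3, 0.7]
opening: 85.4
shift [ 1.7 -0.2 59.8] rot [ 0.  -0.1  0.1] at [ 609.2 -241.2   70.8] yaw -76.7 t 10.8 j [-0.46  0.39  1.32 -0.    1.43  0.88] F [-0.5  0.3  0.7] op 85.4
```

```bash
python3 -m creep '1 0 15 0 0 0 1;1.5 0 30 0 0 0 1;1.5 0 45 0 0 0 1;1.5 0 56 0 0 0 1;1.5 0 59.5 0 0 0 1'; python3 -m creep '0 0 0 0 0 0 1'; python3 go.py 609.8 -242.9 11 103.2
python3 - <<'E'
from h import *
d=snap('scene');b=d['img'][180:310,140:300,::-1];cv2.imwrite('pics/g.png',cv2.resize(b,None,fx=4,fy=4))
E
```

```text
clock: 11.42
eef_pos: [608.8, -242.4, 9.6]
orientation: [0.001, 0.784, -0.62, -0.001]
force: [-0.1, -0.4, 0.1]
opening: 85.5
clock: 11.55
eef_pos: [608.9, -242.4, 9.5]
orientation: [0.001, 0.784, -0.62, -0.001]
force: [-1.0, -0.1, -0.6]
opening: 85.0
shift [ 0.7 -0.7 -1.5] rot [ 0.1 -0.   0.1] at [ 608.9 -242.4    9.5] yaw -76.7 t 11.55 j [-0.46  0.45  1.38 -0.    1.32  0.87] F [-1.  -0.1 -0.6] op 85.0
```

View pics/g.png

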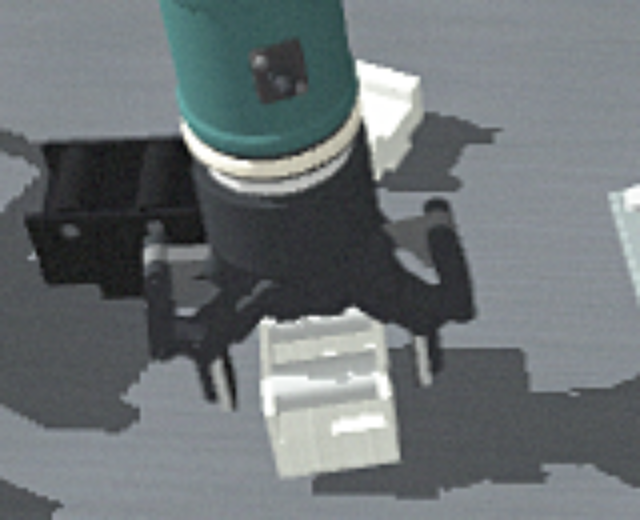

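Fingers straddle the cap symmetrically, clear of the black look-alike. Closing and lifting.

```bash
python3 -m creep '0 0 0 0 0 0 0.7;0 0 0 0 0 0 0.6;0 0 0 0 0 0 0.4;0 0 0 0 0 0 0.3;0 0 0 0 0 0 0.3' 60; python3 -m creep '0 0 0 0 0 0 0.3;0 0 0 0 0 0 0.3'; python3 -m creep '0 0 -15 0 0 0 0.3;0 0 -45 0 0 0 0.3;0 0 -80 0 0 0 0.3;0 0 -120 0 0 0 0.3;0 0 -160 0 0 0 0.3'; python3 go.py 506.5 -51 170 105.3
```

```text
clock: 12.22
eef_pos: [609.5, -241.8, 10.8]
orientation: [0.0, 0.785, -0.62, -0.0]
force: [-0.9, 2.9, 5.4]
opening: 55.2
clock: 12.48
eef_pos: [609.5, -241.8, 10.8]
orientation: [0.0, 0.785, -0.62, -0.0]
force: [-0.3, 1.3, 2.9]
opening: 55.5
clock: 13.1
eef_pos: [608.5, -242.2, 170.2]
orientation: [0.001, 0.784, -0.62, -0.002]
force: [1.3, -0.3, -7.4]
opening: 55.2
shift [-209.5   55.2    0.6] rot [ 0.2  0.1 -2. ] at [ 608.5 -242.2  170.2] yaw -76.7 t 13.1 j [-0.46  0.34  1.19 -0.    1.61  0.87] F [ 1.3 -0.3 -7.4] op 55.2
```

```bash
python3 -m creep '-30 8 0 0 0 0 0.3;-75 20 0 0 0 -1 0.3;-125 33 0 0 0 -2 0.3;-175 46 0 0 0 -2 0.3;-209.5 55 0 0 0 -2 0.3'; python3 -m creep '0 0 0 0 0 0 0.3;0 0 0 0 0 0 0.3'; python3 go.py 506.5 -51.2 130 105.3
```

```text
clock: 13.72
eef_pos: [504.5, -49.5, 169.4]
orientation: [0.002, 0.795, -0.606, -0.003]
force: [-0.0, 0.9, -5.7]
opening: 55.6
clock: 13.98
eef_pos: [504.1, -50.0, 168.7]
orientation: [0.003, 0.795, -0.606, -0.003]
force: [0.6, 0.1, -6.6]
opening: 55.5
shift [ 1.8 -2.3 38.7] rot [0.4 0.1 0.1] at [504.1 -50.  168.7] yaw -74.7 t 13.975 j [-0.21  0.02  1.57 -0.    1.56  1.09] F [ 0.6  0.1 -6.6] op 55.5
```

```bash
python3 -m creep '0 0 12 0 0 0 0.3;0 0 24 0 0 0 0.3;0 0 36 0 0 0 0.3;0 0 40 0 0 0 0.3;0 0 40 0 0 0 0.3'; python3 go.py 506.5 -51.2 99 105.3
python3 - <<'E'
from h import *
d=snap('scene');a=d['img'][120:280,240:400,::-1];d=snap('top');c=d['img'][170:330,250:410,::-1];cv2.imwrite('pics/i.png',cv2.resize(np.hstack([a,c]),None,fx=2.5,fy=2.5))
E
```

```text
clock: 14.6
eef_pos: [503.6, -50.1, 128.1]
orientation: [0.003, 0.795, -0.606, -0.003]
force: [0.6, -1.0, -6.2]
opening: 55.8
shift [ 1.9 -2.8 29.1] rot [0.5 0.1 0. ] at [503.6 -50.1 128.1] yaw -74.7 t 14.6 j [-0.21  0.04  1.63 -0.    1.48  1.09] F [ 0.6 -1.  -6.2] op 55.8
```

View pics/i.png

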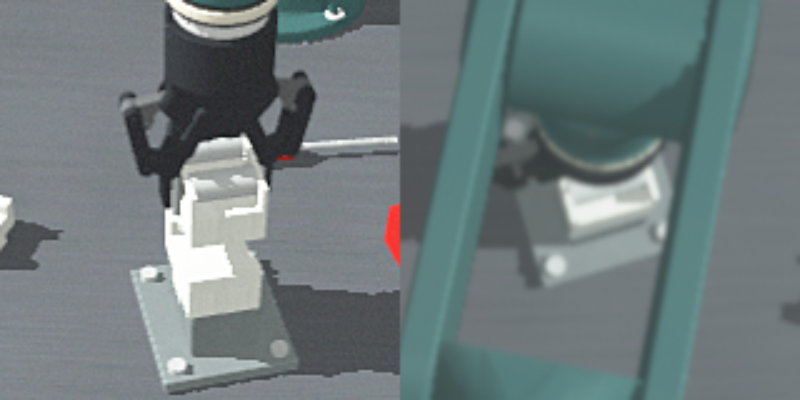

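Cap is lined up over the spacer in both views. Applying the small correction while lowering.

```bash
python3 -m creep '1.9 -2.8 2 0.5 0 0 0.3;1.9 -2.8 8 0.5 0 0 0.3;1.9 -2.8 14 0.5 0 0 0.3;1.9 -2.8 20 0.5 0 0 0.3;1.9 -2.8 24 0.5 0 0 0.3'; python3 -m creep '0 0 1 0 0 0 0.3;0 0 2 0 0 0 0.3;0 0 2 0 0 0 0.3'; python3 go.py 506.5 -51.2 99 105.3
```

```text
clock: 15.32
eef_pos: [506.9, -51.1, 104.4]
orientation: [-0.001, 0.795, -0.606, -0.0]
force: [-0.1, 0.6, -6.8]
opening: 55.5
clock: 15.7
eef_pos: [506.9, -51.1, 102.5]
orientation: [-0.001, 0.795, -0.606, -0.0]
force: [-0.3, -0.3, -6.8]
opening: 55.6
shift [-0.   0.4  3.5] rot [-0.1  0.1  0.1] at [506.9 -51.1 102.5] yaw -74.6 t 15.7 j [-0.21  0.06  1.66  0.    1.42  1.09] F [-0.3 -0.3 -6.8] op 55.6
```

```bash
python3 -m creep '0 0 1 0 0 0 0.3;0 0 2 0 0 0 0.3;0 0 3 0 0 0 0.3;0 0 3 0 0 0 0.3'; python3 -m creep '0 0 1 0 0 0 0.3;0 0 1 0 0 0 0.3'; python3 go.py 506.5 -51.2 99 105.3
```

```text
clock: 16.2
eef_pos: [506.8, -51.1, 99.3]
orientation: [-0.001, 0.795, -0.606, -0.0]
force: [-0.5, 0.9, -5.8]
opening: 55.3
clock: 16.45
eef_pos: [507.0, -51.1, 98.8]
orientation: [-0.001, 0.795, -0.606, -0.0]
force: [-0.1, 0.0, -4.4]
opening: 55.4
shift [-0.1  0.5 -0.2] rot [-0.1  0.1  0.1] at [507.  -51.1  98.8] yaw -74.6 t 16.45 j [-0.21  0.06  1.66  0.    1.41  1.09] F [-0.1  0.  -4.4] op 55.4
```

```bash
python3 -m creep '0 0 0.7 0 0 0 0.3;0 0 0.7 0 0 0 0.3'
```

```text
clock: 16.7
eef_pos: [507.0, -51.1, 98.7]
orientation: [-0.001, 0.795, -0.606, 0.0]
force: [-1.9, -0.1, -0.5]
opening: 55.3
```

Contact at 98.7 (expected 98.8). Release and retreat up.

```bash
python3 -m creep '0 0 0 0 0 0 0.6;0 0 0 0 0 0 1;0 0 0 0 0 0 1;0 0 0 0 0 0 1;0 0 0 0 0 0 1';python3 -m creep '0 0 -15 0 0 0 1;0 0 -40 0 0 0 1;0 0 -75 0 0 0 1;0 0 -110 0 0 0 1;0 0 -130 0 0 0 1'; python3 -m creep '20 60 0 0 0 0 1;40 120 0 0 0 0 1;60 170 0 0 0 0 1;80 200 0 0 0 0 1;80 200 0 0 0 0 1'
python3 - <<'E'
from h import *
d=snap('scene');a=d['img'][140:300,240:400,::-1];d=snap('top');c=d['img'][170:330,250:410,::-1];cv2.imwrite('pics/j.png',cv2.resize(np.hstack([a,c]),None,fx=2.5,fy=2.5))
E
```

```text
clock: 17.32
eef_pos: [507.3, -51.2, 99.0]
orientation: [-0.001, 0.795, -0.606, 0.0]
force: [0.9, -0.7, -0.5]
opening: 85.3
clock: 17.95
eef_pos: [508.0, -51.6, 232.9]
orientation: [-0.002, 0.795, -0.606, 0.003]
force: [0.3, 0.9, -0.2]
opening: 85.4
clock: 18.58
eef_pos: [335.3, -183.0, 233.1]
orientation: [-0.002, 0.794, -0.608, 0.004]
force: [1.4, 0.0, 0.6]
opening: 85.5
```

View pics/j.png

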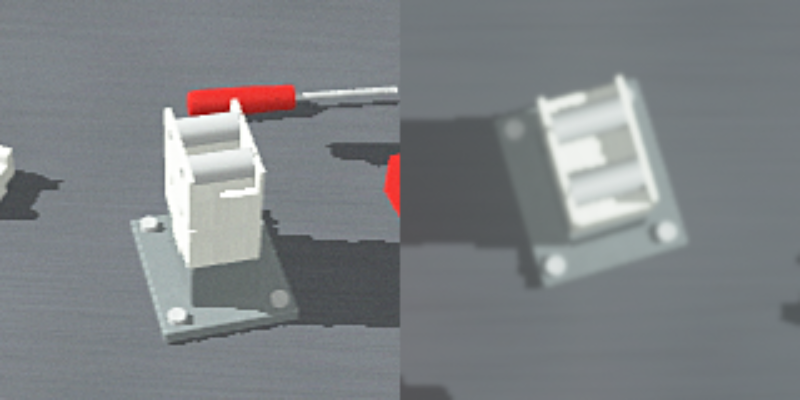

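The stack is upright, flush and seated, with no gap between the parts, and the arm is clear.

```bash
python3 -m creep '0 0 0 0 0 0 1;0 0 0 0 0 0 1'; python3 -c "
from rig import finish_job
print(finish_job())"
```

```text
clock: 18.92
eef_pos: [337.3, -181.1, 232.8]
orientation: [-0.003, 0.796, -0.606, 0.004]
force: [-0.8, 0.3, 0.0]
opening: 85.4
the job is handed in; nothing more can be done
None
```

I set the full-size aluminium spacer on the grey foot and the roller head on the spacer, released both, backed the arm clear and handed the job in at about 19 s.

- **Seating:** Each part met contact within about 0.2 mm of the height expected for a fully seated rib. The tool was at 57.0 mm for the spacer (about 57 expected) and 98.7 mm for the head (98.8 expected).
- **Final pictures:** Both views show the stack upright, with ends flush and no gap between the parts. I checked this by eye and did not measure it.
- **Other objects:** The arm stayed clear of the red and black look-alikes, and the small spacer and plain block were not used.
- **Checks that disagreed:** None failed. The spacer outline differed by about 2 mm between the two views, which is the calibration tolerance. Measured tool positions also strayed a few mm from the targets on some moves; I corrected that before each grasp and placement.

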